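# Load a three-piece sampling cassette into the cassette press

### The job

Load the cassette press, one piece at a time: set the black cassette base fully home in the pocket between the white jaws, then seat the white spacer ring squarely on it, then the blue cap on the ring, so that each piece sits flat with its spigot fully in the one below and the stack stands free under the raised ram. Keep clear of the ram and head, do not touch the white filter in the base, and leave the things standing round about where they are.

Things in the scene. Friction and masses are not known exactly. Their poses are not given: they have to be found in the camera images.
- pocket_floor (a point): Centre of the pocket's floor in the press, 45 mm above the bench. x points from the press's open front (robot's side) to its rear, y along its width to the pillar, z up. Two white curved jaws, front and rear, rise 26 mm; between them a stepped round pocket: 51 mm across up to 9 mm, 57 mm above 13 mm, flared at step and top. The jaws end 21 mm either side in y: open there for fingers.
- press: The press; origin at the bench below pocket_floor, same axes. Fixed. Grey base plate 15 mm thick, x from -75 to 75, y from -72 to 192 mm. On it an aluminium pedestal, 74 mm (x) by 41 mm (y), whose top, 45 mm above the bench, is the pocket floor. Steel pillar 40 mm thick at y = +140 mm. A finished cassette stands 38 mm above the pocket floor, plus its 6 mm plug.
- ram_foot (a point): Centre of the underside of the ram's round steel foot (44 mm across), straight above the pocket and 165 mm above its floor. The ram is locked up and does not move. A tool pointing straight down has no room under it: lean it 30 to 45 degrees, its upper end towards the press's front (-x).
- press_head: Blue head of the press with ram and lever, all fixed; origin at the bench below the pocket, axes as for pocket_floor. It spans x from -33 to 33, y from -50 to 175 mm, from 240 to 292 mm above the bench; the ram hangs from it. The lever starts at the head's pillar end (y = 187 mm) and rises towards +x to 371 mm above the bench.
- tray: Loading tray, grey plate 110 (x) x 300 (y) x 8 mm, fixed; origin at the centre of its underside, x roughly away from the robot. On it three aluminium stands in a row, 42 mm across, tops 32 mm above the bench, at y = 110, 0 and -110 mm; one cassette piece stands level on each, right way up, in any order.
- base_centre (a point): Cassette base, black round cup, 49 mm across and 14 mm high, with a white filter disc in it; point on its axis, half-way up (7 mm above its underside), z upright. Open upwards: socket 44 mm across, 5 mm deep, the filter 4 mm below the rim. Seated, this point is 7 mm above pocket_floor. About 23 g.
- spacer_centre (a point): White spacer ring: a band 54 mm across, 14 mm high; below it a tapered spigot 4 mm long, 41 mm across (36 at its end), which drops into the base's socket until the band rests on the rim. Point on its axis, half-way up the band, 11 mm above the spigot's end on which it stands. Top socket 49 mm across, 4.5 mm deep, takes the cap. Seated, 14 mm above base_centre. About 20 g.
- cap_centre (a point): Blue cap: a disc 60 mm across and 10 mm high; below it a tapered spigot 4 mm long, 46 mm across (41 at its end), for the ring's socket; on top a red plug, 13 mm across and 6 mm high. Point on its axis, half-way up the 10 mm disc, 9 mm above the spigot's end on which it stands. Seated, 12 mm above spacer_centre. About 24 g.
- wash_bottle_mid (a point): Bystander: white wash bottle with blue cap, 68 mm across, its body and cap 153 mm high and a thin spout to 208 mm, standing on the bench; this point on its axis, 66 mm up.
- petri_dish_mid (a point): Bystander: closed glass Petri dish, 92 mm across, 16 mm high, on the bench; this point at its middle, 8 mm up.
- filter_box_mid (a point): Bystander: flat box with red lid, 84 x 84 x 32 mm, on the bench; this point at its middle, 16 mm up.
- cassette_base: The black cassette base again; origin at the centre of its underside.
- spacer_ring: The white spacer ring again; origin at the centre of its spigot's end.
- cap_disc: The blue cap again; origin at the centre of its spigot's end.
- filter: The white filter disc fixed in the cassette base, 37 mm across; origin at its middle, 9 mm above the base's underside.
Things that resemble listed ones, but are neither listed nor needed, are in the scene too. Leave any orange look-alike of the spacer_ring alone.

How it is judged:
By the outcome, as a careful person would: the job done as asked, in the order asked, and still so for the second after the job is handed in, with the robot touching nothing.
It also fails if it takes over 72 s, if anything falls off the work surface, if the arm or the gripper's body presses on something with over 40 N, if the wrist force passes 120 N, or if a joint passes its speed limit or range.

### The arm

A 6-joint arm with a two-finger parallel gripper is mounted at the origin on the work surface. World frame = base frame: x ahead of the robot, y to its left, z up, the work surface at z = 0. Lengths are in m, angles in rad, forces in N, time in s.
With the tool pointing down it reaches from about 0.225 to 0.875 m from the base axis. Payload 3.4 kg.
Tool frame: the origin (TCP) lies at the very end of the fingers, on their centre line; the grasp point (between the pads) lies 19 mm behind it; x points along the fingers, y is the direction in which the jaws open and shut, and the axes are right-handed (so a half turn about x gives the same grasp; the last joint's range is limited). The gripper opens to 85 mm and grips with 20 to 120 N. Pads are 22 mm wide; open, the fingers measure 114 mm over their backs; the gripper's body (76 mm by 85 mm) begins 54 mm behind the grasp point. The pads swing forward as they close: fully open they stand 13 mm farther back than shut.
Start: joints at [-1.313, 0.276, 1.505, -0, 1.361, -0.121], TCP at [0.213, -0.534, 0.231] pointing down, gripper open.
Joint ranges: [-2.89, 2.89], [-0.75, 2.08], [0.22, 2.7], [-1.18, 4.32], [0.11, 2.71], [-2.7, 2.7]. Speed limits (rad/s): [2.57, 2.57, 3.14, 3.14, 3.14, 3.14].

### API

Orientations are given as a unit quaternion [w, x, y, z].
In Python, from rig import manip gives the robot as it stands.
- The arm moves only by the shell command python3 -m crank 'ROWS' [FORCE]. ROWS is a JSON object of lists of equal length, an entry for each row: "grip": the opening, from 0 (shut) to 1 (fully open); "slide": the shift along the world's x, y, z in cm, a list of three; "roll": the turn about the world's z in degrees. In form: {"grip": [grip, ...], "slide": [[dx, dy, dz], ...], "roll": [roll, ...]}. A call has 1 to 20 rows; each row is the pose to reach, as a shift and turn from the pose commanded when the call began; what a row does not reach only later rows make up. A row lasts 1/10 s, in which the tool goes at most 50 mm and 8.59 degrees, less where a joint would pass 70% of its speed; a pose out of reach is approached as far as the arm can. A call with a gripper value outside its range is refused whole. The fingers move at their own pace and stop on an object; FORCE is the grip in N (left out, the last holds). Time passes only in rows, so rows that repeat a pose let the fingers close. It gives the time, the measured TCP pose, the force and the opening at its end, in the units of the state.
- manip.get_state(): the state, without advancing time (a new reading comes with each control period).
- manip.get_image(name): name is "scene" or "side" or "wrist"; returns a dict with "frame" (420x560x3 uint8, red, green, blue), "K" (3x3 intrinsics, pixels), "R" (3x3) and "t" (3): a world point X has camera coordinates R X + t. Camera axes: x right, y down, z forward; pixel columns grow to the right and rows downward; lengths in m; the calibration is good to about 2 mm. A picture is of the moment at which its call begins. There is no depth.
- manip.sign_off(): hands the job in, once; it reports no verdict.
The state is a dict: "clock": time; "qpos": joint angles; "qd": joint speeds; "effort": joint torques, N m; "position": TCP position; "ee_rot": TCP orientation; "contact_force": force on the tool from outside, world axes, zero at the start; "moment": the same for the moment, N m; "width": finger opening in m.
Only numpy, scipy, OpenCV 4.12 (cv2) and the standard library are available. Lean on these libraries where they do the work, as an engineer would, in place of code of your own. Each camera call takes 0.05 s, during which the arm holds its last target. There are 200 camera calls.

## Working session

There is one attempt and no reset: what is moved stays moved. The work goes in short steps, Python scripts to look and compute and a shell command to move; the robot and the scene stay as the last step left them, time stands still between calls to the robot, and variables do not carry over. Pictures are saved under pics/ and viewed, on a budget of 10 in all, crops included, one or two more only if the job needs it, and the job is handed in when it is done.

View pics/scene0.png

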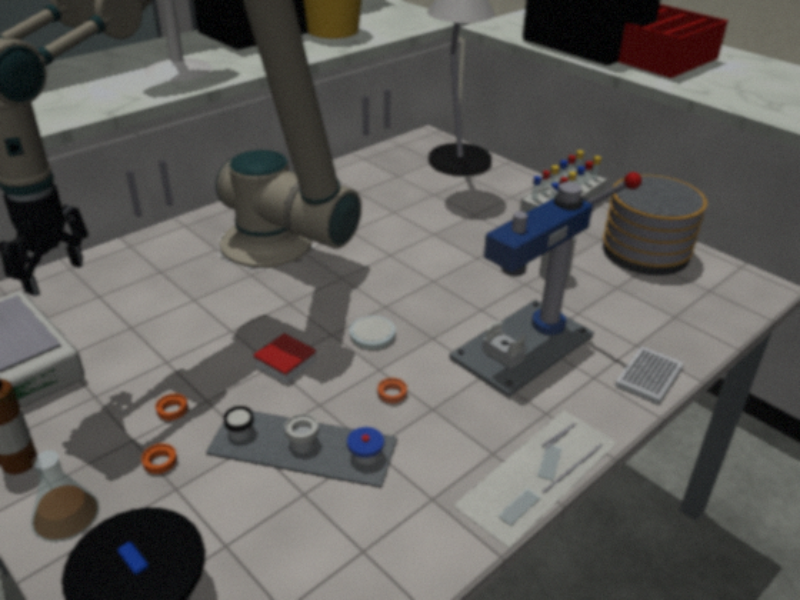

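View pics/side0.png

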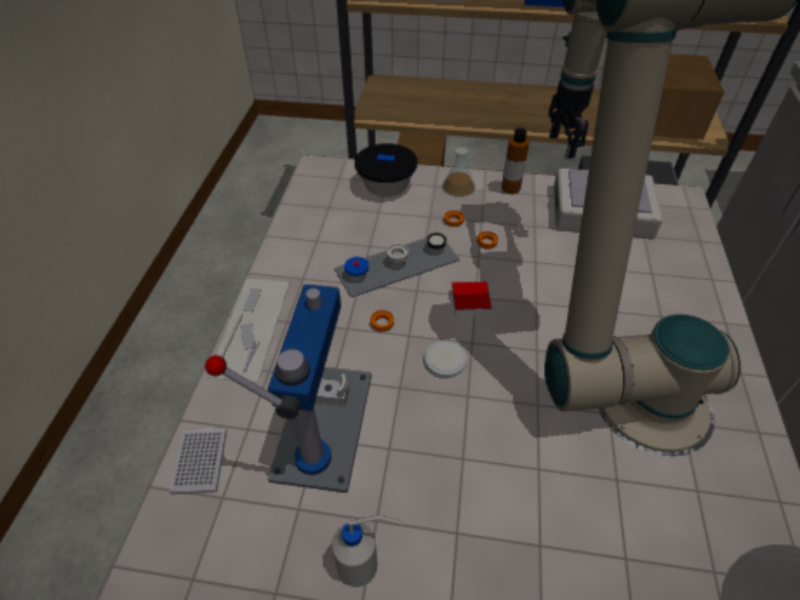

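Scene picture: from left to right on the tray stand the black base (238,417), white ring (302,430) and blue cap (365,440). The pocket is at (503,345). The three orange rings are the look-alikes. In the side picture, the base is at (437,240), the ring at (397,253), the cap at (356,265) and the pocket at (330,387). I'll triangulate these now, then test how the arm can lean.

```bash
cat > h.py <<'E'
import numpy as np, cv2
from scipy.spatial.transform import Rotation as Rot
from rig import manip
S=0.7
def cams(): return {n:manip.get_image(n) for n in("scene","side")}
def tri(d,ps,pd):
    P=[d[n]["K"]@np.c_[d[n]["R"],d[n]["t"]] for n in("scene","side")]
    X=cv2.triangulatePoints(P[0],P[1],np.array(ps,float).T*S,np.array(pd,float).T*S); return (X[:3]/X[3]).T
def ray(c,uv,z):   # intersect pixel (native) with plane z
    v=c["R"].T@np.linalg.solve(c["K"],[uv[0],uv[1],1.]); o=-c["R"].T@c["t"]; return o+v*(z-o[2])/v[2]
def proj(c,X):
    q=(c["K"]@(c["R"]@np.asarray(X,float).reshape(-1,3).T+np.asarray(c["t"]).reshape(3,1))); return (q[:2]/q[2]).T
def st():
    s=manip.get_state(); r=Rot.from_quat(s["ee_rot"],scalar_first=True).as_matrix()
    print("t",round(float(s["clock"]),2),"pos",s["position"].round(4),"X",r[:,0].round(3),"Y",r[:,1].round(3),"q",s["qpos"].round(3),"F",s["contact_force"].round(1),"w",round(float(s["width"]),4)); return s,r
E
python3 - <<'E'
from h import *
d=cams()
nm=["base","ring","cap","pocket","lid","dish","knob"]
X=tri(d,[(238,417),(302,430),(365,440),(503,345),(284,353),(372,331),(633,180)],[(437,240),(397,253),(356,265),(330,387),(471,295),(445,357),(215,365)])
for n,x in zip(nm,X): print(n,x.round(3),np.hypot(*x[:2]).round(3))
# press plate corners on z=.015 in scene and side (800x600 px)
for p in[(450,352),(535,303),(594,333),(512,389)]: print("pl",ray(d["scene"],np.array(p)*S,.015).round(3))
for p in[(371,370),(348,487),(271,480)]: print("pls",ray(d["side"],np.array(p)*S,.015).round(3))
for p in[(208,452),(226,409),(396,436),(383,481)]: print("tray",ray(d["scene"],np.array(p)*S,.008).round(3))
E
```

```text
base [ 0.483 -0.39   0.038] 0.621
ring [ 0.577 -0.328  0.037] 0.664
cap [ 0.667 -0.268  0.041] 0.719
pocket [0.653 0.086 0.039] 0.659
lid [ 0.384 -0.225  0.024] 0.445
dish [ 0.429 -0.046  0.01 ] 0.432
knob [0.744 0.278 0.356] 0.794
pl [0.583 0.019 0.015]
pl [0.59  0.267 0.015]
pl [0.733 0.276 0.015]
pl [0.731 0.028 0.015]
pls [0.579 0.014 0.015]
pls [0.575 0.276 0.015]
pls [0.717 0.284 0.015]
tray [ 0.492 -0.456  0.008]
tray [ 0.426 -0.38   0.008]
tray [ 0.671 -0.203  0.008]
tray [ 0.73  -0.284  0.008]
```

```bash
python3 -m crank '{"grip":[1,1,1,1,1,1,1,1,1,1,1,1],"slide":[[0,0,2],[0,0,4],[0,0,4],[0,0,4],[0,0,4],[0,0,4],[0,0,4],[0,0,4],[0,0,4],[0,0,4],[0,0,4],[0,0,4]],"roll":[-8,-16,-24,-32,-40,-48,-56,-64,-72,-80,-88,-90]}'; python3 -c "
from h import *
st()"
```

```text
clock: 1.4
position: [0.2126, -0.5341, 0.271]
ee_rot: [0.398, -0.584, 0.398, 0.585]
contact_force: [-0.7, 0.6, 0.4]
width: 0.0851
t 1.4 pos [ 0.2126 -0.5341  0.271 ] X [-0.     0.001 -1.   ] Y [-0.93  -0.367  0.   ] q [-1.313  0.257  1.434 -0.     1.452  1.453] F [-0.7  0.6  0.4] w 0.0851
```

```bash
python3 -m crank '{"grip":[1,1,1,1,1,1,1,1,1,1,1,1,1,1],"slide":[[0,0,4],[0,0,8],[0,0,12],[0,0,16],[0,0,20],[1.5,-3.7,20],[3,-7.4,20],[4.5,-11.1,20],[6,-14.8,20],[7.5,-18.5,20],[9,-22.2,20],[10.5,-26,20],[12,-30,20],[12,-30,20]],"roll":[0,0,0,0,0,0,0,0,0,0,0,0,0,0]}'; python3 -c "
from h import *
st()"
```

```text
clock: 2.8
position: [0.3066, -0.7689, 0.422]
ee_rot: [-0.389, 0.597, -0.405, -0.573]
contact_force: [-0.1, 0.3, 0.3]
width: 0.0856
t 2.8 pos [ 0.3066 -0.7689  0.422 ] X [ 0.014 -0.037 -0.999] Y [-0.929 -0.37   0.   ] q [-1.277  0.749  0.22   0.004  2.132  1.488] F [-0.1  0.3  0.3] w 0.0856
```

```bash
python3 -m crank '{"grip":[1,1],"slide":[[-0.5,1,0],[-0.5,1,0]],"roll":[0,0]}'; python3 -c "
from h import *
st()"; python3 -m crank '{"grip":[1,1,1,1,1,1,1,1,1,1],"slide":[[3.7,-9.3,0],[7.4,-18.6,0],[11,-28,0],[15,-37,0],[18,-46,0],[18,-46,0],[18,-46,0],[18,-46,0],[18,-46,0],[18,-46,0]],"roll":[0,0,0,0,0,0,0,0,0,0]}';  python3 -c "
from h import *
st()"
```

```text
clock: 3.0
position: [0.3009, -0.7568, 0.4249]
ee_rot: [-0.389, 0.597, -0.405, -0.573]
contact_force: [0.4, 0.6, 0.8]
width: 0.0853
t 3.0 pos [ 0.3009 -0.7568  0.4249] X [ 0.015 -0.038 -0.999] Y [-0.929 -0.37   0.   ] q [-1.279  0.704  0.307  0.004  2.09   1.486] F [0.4 0.6 0.8] w 0.0853
clock: 4.0
position: [0.3456, -0.8726, 0.2812]
ee_rot: [-0.38, 0.609, -0.413, -0.561]
contact_force: [-0.1, 0.1, -0.2]
width: 0.0855
t 4.0 pos [ 0.3456 -0.8726  0.2812] X [ 0.03  -0.077 -0.997] Y [-0.929 -0.37   0.   ] q [-1.27   0.914  0.22   0.007  1.925  1.495] F [-0.1  0.1 -0.2] w 0.0855
```

```bash
python3 -m crank '{"grip":[1,1,1,1,1,1,1,1,1,1,1,1,1,1,1,1],"slide":[[-1,2,5],[-2,5,9],[-4,9,13],[-6,14,17],[-8,18,21],[-10,22,25],[-12,26,29],[-13,30,33],[-15,34,38],[-17,38,43],[-18,42,48],[-20,45,53],[-22,48,58],[-22,50,63],[-22,50,68],[-22,50,73]],"roll":[0,0,0,0,0,0,0,0,0,0,0,0,0,0,0,0]}';  python3 -c "
from h import *
st()"
```

```text
clock: 5.6
position: [0.1306, -0.3766, 0.7504]
ee_rot: [-0.375, 0.614, -0.417, -0.554]
contact_force: [-0.1, 0.0, -0.2]
width: 0.0855
t 5.6 pos [ 0.1306 -0.3766  0.7504] X [ 0.037 -0.097 -0.995] Y [-0.929 -0.37   0.002] q [-1.433  0.202  0.22   0.046  2.618  1.371] F [-0.1  0.  -0.2] w 0.0855
```

```bash
python3 -m crank '{"grip":[1,1,1,1,1,1,1,1,1,1],"slide":[[0,2,5],[0,4,10],[0,6,15],[0,8,20],[0,10,25],[0,12,30],[0,14,35],[0,16,40],[0,18,45],[0,20,50]],"roll":[0,0,0,0,0,0,0,0,0,0]}';  python3 -c "
from h import *
st()"; python3 -m crank '{"grip":[1,1,1,1],"slide":[[0,5,30],[0,5,30],[0,5,30],[0,5,30]],"roll":[0,0,0,0]}';  python3 -c "
from h import *
st()"
```

```text
clock: 6.6
position: [0.1293, -0.2511, 0.7907]
ee_rot: [-0.365, 0.624, -0.427, -0.543]
contact_force: [-0.1, 0.5, 1.6]
width: 0.0854
t 6.6 pos [ 0.1293 -0.2511  0.7907] X [ 0.045 -0.135 -0.99 ] Y [-0.929 -0.369  0.008] q [-1.366  0.067  0.222  0.04   2.71   1.435] F [-0.1  0.5  1.6] w 0.0854
clock: 7.0
position: [0.1292, -0.2229, 0.8008]
ee_rot: [-0.356, 0.633, -0.435, -0.532]
contact_force: [-0.0, -0.8, 0.3]
width: 0.0855
t 7.0 pos [ 0.1292 -0.2229  0.8008] X [ 0.055 -0.172 -0.984] Y [-0.93  -0.368  0.013] q [-1.338  0.029  0.221  0.032  2.71   1.456] F [-0.  -0.8  0.3] w 0.0855
```

```bash
python3 -m crank '{"grip":[1,1,1,1,1,1,1,1],"slide":[[-1,4,4],[-2,8,8],[-3,12,12],[-4,14,16],[-5,16,20],[-5,18,24],[-5,20,28],[-5,20,30]],"roll":[0,0,0,0,0,0,0,0]}';  python3 -c "
from h import *
st()"; python3 -m crank '{"grip":[1,1,1,1,1,1,1,1],"slide":[[-1,4,0],[-2,8,0],[-3,12,0],[-4,16,0],[-5,20,0],[-6,24,0],[-6,24,0],[-6,24,0]],"roll":[0,0,0,0,0,0,0,0]}';  python3 -c "
from h import *
st()"
```

```text
clock: 7.8
position: [0.1547, -0.1399, 0.8147]
ee_rot: [-0.341, 0.649, -0.447, -0.512]
contact_force: [0.3, 0.6, -0.3]
width: 0.0855
t 7.8 pos [ 0.1547 -0.1399  0.8147] X [ 0.075 -0.232 -0.97 ] Y [-0.93  -0.368  0.016] q [-0.934 -0.03   0.221 -0.186  2.71   1.651] F [ 0.3  0.6 -0.3] w 0.0855
clock: 8.6
position: [0.123, 0.0449, 0.7758]
ee_rot: [-0.343, 0.655, -0.442, -0.508]
contact_force: [0.4, -1.0, 1.3]
width: 0.0852
t 8.6 pos [0.123  0.0449 0.7758] X [ 0.093 -0.23  -0.969] Y [-0.927 -0.374 -0.   ] q [ 0.507 -0.119  0.508 -0.629  2.709  2.685] F [ 0.4 -1.   1.3] w 0.0852
```

```bash
python3 -m crank '{"grip":[1,1,1,1,1,1,1,1,1],"slide":[[4,0,-2],[8,-1,-4],[12,-2,-6],[16,-3,-6],[18,-3.5,-6],[18,-4,-6],[18,-4.5,-6],[18,-4.5,-6],[18,-4.5,-6]],"roll":[8,16,24,32,40,48,56,64,68]}';  python3 -c "
from h import *
st()"; python3 -m crank '{"grip":[1,1,1,1,1,1,1,1,1,1,1,1],"slide":[[0,0,5],[0,0,10],[0,0,15],[0,0,20],[0,0,25],[0,0,30],[0,0,35],[0,0,40],[0,0,45],[0,0,50],[0,0,55],[0,0,60]],"roll":[0,0,0,0,0,0,0,0,0,0,0,0]}';  python3 -c "
from h import *
st()"
```

```text
clock: 9.5
position: [0.3034, -0.0014, 0.7158]
ee_rot: [0.001, 0.79, 0.001, -0.614]
contact_force: [0.6, -0.9, 0.8]
width: 0.0854
t 9.5 pos [ 0.3034 -0.0014  0.7158] X [ 0.247 -0.    -0.969] Y [ 0.002 -1.     0.   ] q [-0.338 -0.144  0.76   0.109  2.287  1.313] F [ 0.6 -0.9  0.8] w 0.0854
clock: 10.7
position: [0.2295, -0.0078, 0.8172]
ee_rot: [-0.0, 0.795, 0.0, -0.607]
contact_force: [0.1, -0.0, 0.9]
width: 0.0853
t 10.7 pos [ 0.2295 -0.0078  0.8172] X [ 0.263  0.001 -0.965] Y [ 0. -1. -0.] q [-0.606 -0.036  0.222  0.368  2.71   1.318] F [ 0.1 -0.   0.9] w 0.0853
```

```bash
python3 -m crank '{"grip":[1,1,1,1,1,1,1,1,1,1,1],"slide":[[5,0,0],[10,0,-2],[15,0,-4],[20,0,-6],[25,0,-8],[30,0,-10],[35,0,-10],[40,0,-5],[60,0,15],[100,0,60],[100,0,60]],"roll":[0,0,0,0,0,0,0,0,0,0,0]}';  python3 -c "
from h import *
st()"; python3 -m crank '{"grip":[1,1],"slide":[[100,0,100],[100,0,100]],"roll":[0,0]}';  python3 -c "
from h import *
st()"; python3 -m crank '{"grip":[1,1],"slide":[[100,0,100],[100,0,100]],"roll":[0,0]}';  python3 -c "
from h import *
st()"
```

```text
clock: 11.8
position: [0.6159, -0.0064, 0.6979]
ee_rot: [0.0, 0.806, -0.0, -0.592]
contact_force: [-0.5, 0.2, 0.9]
width: 0.0855
t 11.8 pos [ 0.6159 -0.0064  0.6979] X [ 0.299 -0.    -0.954] Y [-0. -1.  0.] q [-0.15   0.359  0.22   0.057  2.261  1.464] F [-0.5  0.2  0.9] w 0.0855
clock: 12.0
position: [0.643, -0.006, 0.6939]
ee_rot: [0.0, 0.817, -0.0, -0.577]
contact_force: [0.8, -0.0, -0.0]
width: 0.0855
t 12.0 pos [ 0.643  -0.006   0.6939] X [ 0.334 -0.001 -0.943] Y [-0.001 -1.     0.001] q [-0.144  0.375  0.22   0.059  2.208  1.47 ] F [ 0.8 -0.  -0. ] w 0.0855
clock: 12.2
position: [0.6702, -0.0056, 0.6893]
ee_rot: [0.0, 0.827, -0.0, -0.563]
contact_force: [-0.3, 1.1, 0.5]
width: 0.0852
t 12.2 pos [ 0.6702 -0.0056  0.6893] X [ 0.366 -0.001 -0.931] Y [-0.001 -1.     0.001] q [-0.139  0.392  0.22   0.06   2.156  1.474] F [-0.3  1.1  0.5] w 0.0852
```

```bash
python3 -m crank '{"grip":[1,1,1,1,1,1,1,1,1,1,1,1,1,1],"slide":[[100,0,100],[100,0,100],[100,0,100],[100,0,100],[100,0,100],[100,0,100],[100,0,100],[100,0,100],[100,0,100],[100,0,100],[100,0,100],[100,0,100],[100,0,100],[100,0,100]],"roll":[0,0,0,0,0,0,0,0,0,0,0,0,0,0]}';  python3 -c "
from h import *
st()"
```

```text
clock: 13.6
position: [0.7666, -0.0036, 0.6389]
ee_rot: [0.0, 0.837, -0.0, -0.547]
contact_force: [-0.3, -0.3, -0.2]
width: 0.085
t 13.6 pos [ 0.7666 -0.0036  0.6389] X [ 0.402 -0.001 -0.916] Y [-0.001 -1.     0.001] q [-0.118  0.489  0.221  0.052  2.019  1.486] F [-0.3 -0.3 -0.2] w 0.085
```

```bash
python3 -m crank '{"grip":[1],"slide":[[50,0,100]],"roll":[0]}';  python3 -c "
from h import *
st()"; python3 -m crank '{"grip":[1,1],"slide":[[50,0,100],[50,0,100]],"roll":[0,0]}';python3 -m crank '{"grip":[1,1],"slide":[[50,0,100],[50,0,100]],"roll":[0,0]}';  python3 -c "
from h import *
st()"
```

```text
clock: 13.7
position: [0.7682, -0.0037, 0.6487]
ee_rot: [-0.0, 0.845, -0.0, -0.535]
contact_force: [1.3, -0.0, -0.8]
width: 0.0849
t 13.7 pos [ 0.7682 -0.0037  0.6487] X [ 0.428 -0.    -0.904] Y [-0.001 -1.     0.   ] q [-0.12   0.478  0.224  0.056  1.999  1.486] F [ 1.3 -0.  -0.8] w 0.0849
clock: 13.9
position: [0.7615, -0.0031, 0.6736]
ee_rot: [0.0, 0.858, -0.001, -0.513]
contact_force: [0.5, -0.2, 1.2]
width: 0.0855
clock: 14.1
position: [0.7594, -0.003, 0.6912]
ee_rot: [0.0, 0.869, -0.001, -0.496]
contact_force: [-1.0, 1.1, -0.3]
width: 0.0853
t 14.1 pos [ 0.7594 -0.003   0.6912] X [ 0.509 -0.001 -0.861] Y [-0.001 -1.     0.001] q [-0.125  0.435  0.22   0.067  1.955  1.488] F [-1.   1.1 -0.3] w 0.0853
```

```bash
python3 -m crank '{"grip":[1,1],"slide":[[30,0,100],[30,0,100]],"roll":[0,0]}';python3 -m crank '{"grip":[1,1],"slide":[[30,0,100],[30,0,100]],"roll":[0,0]}';python3 -m crank '{"grip":[1,1],"slide":[[30,0,100],[30,0,100]],"roll":[0,0]}';  python3 -c "
from h import *
st()"
```

```text
clock: 14.3
position: [0.7451, -0.0029, 0.7155]
ee_rot: [0.0, 0.878, -0.001, -0.479]
contact_force: [-0.6, -0.9, 0.2]
width: 0.0851
clock: 14.5
position: [0.7319, -0.0026, 0.7394]
ee_rot: [0.0, 0.888, -0.001, -0.46]
contact_force: [-1.0, 0.2, -0.4]
width: 0.0853
clock: 14.7
position: [0.7211, -0.0025, 0.7611]
ee_rot: [0.0, 0.897, -0.001, -0.442]
contact_force: [-0.1, -0.6, -0.6]
width: 0.0856
t 14.7 pos [ 0.7211 -0.0025  0.7611] X [ 0.609 -0.002 -0.793] Y [-0.001 -1.     0.002] q [-0.143  0.35   0.22   0.091  1.919  1.488] F [-0.1 -0.6 -0.6] w 0.0856
```

```bash
python3 -m crank '{"grip":[1,1,1,1,1,1,1,1,1,1,1,1,1,1,1,1,1],"slide":[[-2,-2.6,-3.6],[-4,-5.2,-7.2],[-6,-7.8,-10.8],[-8,-10.4,-14.4],[-10,-13,-18],[-12,-15.6,-21.6],[-14,-18.2,-25.2],[-16,-20.8,-28.8],[-18,-23.4,-32.4],[-20,-26,-36],[-22,-28.6,-39.6],[-24,-31.2,-43.2],[-26,-33.8,-46.8],[-28,-36.4,-50.4],[-30,-38.7,-54],[-30,-38.7,-54],[-30,-38.7,-54]],"roll":[0,0,0,0,0,0,0,0,0,0,0,0,0,0,0,0,0]}';  python3 - <<'E'
from h import *
st()
d=cams(); d["wrist"]=manip.get_image("wrist")
def crop(n,u0,v0,w,h,W,H): return cv2.resize(d[n]["frame"][v0:v0+h,u0:u0+w,::-1],(W,H),interpolation=cv2.INTER_CUBIC)
# native crops: scene tray 140..285,250..350 ; scene press 300..420,180..280 ; side tray/press
a=crop("scene",145,275,133,60,532,240); b=crop("scene",312,205,67,60,268,240)
c=crop("side",230,155,90,60,360,240); e=crop("side",185,245,90,60,360,240)
top=np.hstack([a,b]); bot=np.hstack([c,e,np.zeros((240,80,3),np.uint8)])
cv2.imwrite("pics/c1.png",np.vstack([top,bot])); cv2.imwrite("pics/w1.png",d["wrist"]["frame"][:,:,::-1])
for n in d: cv2.imwrite(f"raw_{n}.png",d[n]["frame"][:,:,::-1])
print(d["wrist"]["K"][0],d["wrist"]["R"],d["wrist"]["t"])
E
```

```text
clock: 16.4
position: [0.4216, -0.3899, 0.2184]
ee_rot: [-0.001, 0.896, -0.001, -0.444]
contact_force: [0.4, 0.4, 0.6]
width: 0.0851
t 16.4 pos [ 0.4216 -0.3899  0.2184] X [ 0.606 -0.001 -0.795] Y [-0.003 -1.    -0.001] q [-1.254  0.143  1.919  0.755  0.998 -0.077] F [0.4 0.4 0.6] w 0.0851
[307.85725441   0.         282.23892751] [[ 3.94571229e-04 -9.99996495e-01  2.61799817e-03]
 [-9.37719685e-01 -1.27946937e-03 -3.47390493e-01]
 [ 3.47392625e-01 -2.31787813e-03 -9.37716904e-01]] [-0.38976463  0.50147045  0.21773602]
```

View pics/c1.png

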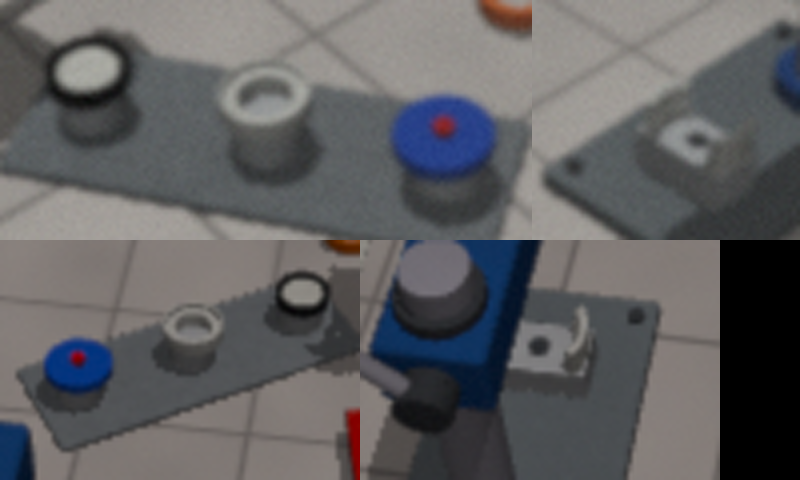

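View pics/w1.png

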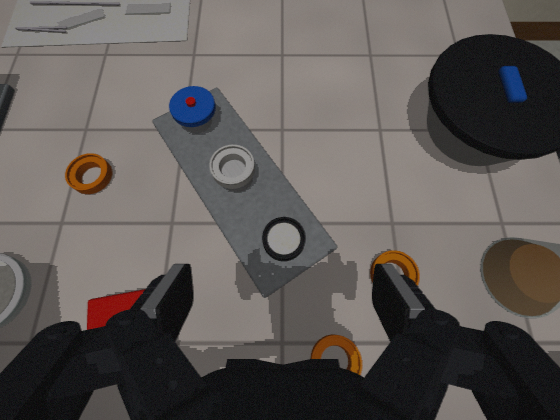

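```bash
cat > m.py <<'E'
from h import *
d=cams(); d["wrist"]=manip.get_image("wrist")
pts={"base":(.041,{"scene":(166.6,292.6),"side":(305.6,168.7),"wrist":(284.5,238)}),
"ring":(.050,{"scene":(145+266/4,275+96/4),"side":(230+193/4,155+84/4),"wrist":(232.5,165)}),
"cap":(.046,{"scene":(145+443/4,275+134/4),"side":(230+78/4,155+122/4),"wrist":(192,105)}),
"pocket":(.045,{"scene":(353.5,239.75),"side":(229.75,271.5)})}
for k,(z,p) in pts.items():
    for n,uv in p.items(): print(k,n,ray(d[n],uv,z).round(4))
E
python3 m.py
python3 - <<'E'
import cv2,numpy as np
from h import *
im=cv2.imread("raw_wrist.png"); hsv=cv2.cvtColor(im,cv2.COLOR_BGR2HSV)
c=manip.get_image("wrist")
roi=np.zeros(im.shape[:2],np.uint8); roi[80:260,150:340]=1
def big(m):
    n,l,s,ce=cv2.connectedComponentsWithStats((m.astype(np.uint8)&roi)); i=1+np.argmax(s[1:,4]); return s[i],ce[i]
for nm,m,z in(("blue",(hsv[...,1]>150)&(hsv[...,0]>100)&(hsv[...,0]<130),.046),("white filter",(im.min(2)>170),.041),("black",im.max(2)<45,.046)):
    s,ce=big(m); print(nm,s,ce.round(1),ray(c,(s[0]+(s[2]-1)/2,s[1]+(s[3]-1)/2),z).round(4))
E
```

```text
base scene [ 0.4889 -0.3924  0.041 ]
base side [ 0.4815 -0.3851  0.041 ]
base wrist [ 0.4859 -0.3918  0.041 ]
ring scene [ 0.5844 -0.3311  0.05  ]
ring side [ 0.572  -0.3228  0.05  ]
ring wrist [ 0.5741 -0.329   0.05  ]
cap scene [ 0.673  -0.2717  0.046 ]
cap side [ 0.6638 -0.2651  0.046 ]
cap wrist [ 0.6653 -0.2697  0.046 ]
pocket scene [0.6569 0.0895 0.045 ]
pocket side [0.6515 0.0905 0.045 ]
blue [ 169   86   46   41 1365] [192.  106.3] [ 0.6633 -0.2692  0.046 ]Traceback (most recent call last):
  File "<stdin>", line 9, in <module>
  File "<stdin>", line 7, in big
    return _wrapfunc(a, 'argmax', axis=axis, out=out, **kwds)
    return bound(*args, **kwds)
ValueError: attempt to get argmax of an empty sequence
```

The wrist picture shows the base (284,238), ring (232,166) and cap (192,106) on the tray. The orange rings are separate, off the tray. The crops show the pocket's centre hole in both fixed views. The white ring on the middle stand fits "spacer", because every look-alike is orange and on the bench. Next I'll grasp the base.

```bash
python3 -m crank '{"grip":[1,1,1,1,1,1,1,1,0,0,0,0,0,0,0],"slide":[[3.8,0,-2.5],[7.6,0,-5],[7.6,0,-9],[7.6,0,-13],[7.6,0,-16.5],[7.6,0,-18.5],[7.6,0,-19.6],[7.6,0,-19.6],[7.6,0,-19.6],[7.6,0,-19.6],[7.6,0,-19.6],[7.6,0,-19.6],[7.6,0,-19.6],[7.6,0,-19.6],[7.6,0,-19.6]],"roll":[0,0,0,0,0,0,0,0,0,0,0,0,0,0,0]}' 40;  python3 -c "
from h import *
st()
cv2.imwrite('pics/w2.png',manip.get_image('wrist')['frame'][:,:,::-1])"
```

```text
clock: 18.25
position: [0.4986, -0.3902, 0.0247]
ee_rot: [0.001, 0.897, -0.001, -0.443]
contact_force: [-2.9, 0.3, 6.5]
width: 0.0475
t 18.25 pos [ 0.4986 -0.3902  0.0247] X [ 0.608 -0.003 -0.794] Y [-0.001 -1.     0.003] q [-1.098  0.474  2.075  1.198  0.619 -0.55 ] F [-2.9  0.3  6.5] w 0.0475
```

View pics/w2.png

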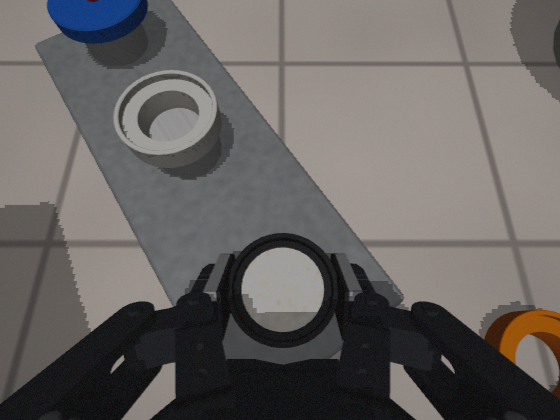

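The base is between the pads, with the filter centre at (283,289). The pads are clear of the filter. I'll lift it and carry it to the front of the press.

```bash
python3 - <<'E'
from h import *
c=manip.get_image("wrist"); print(ray(c,(283,289),.041),ray(c,(166,112),.05))
E
python3 -m crank '{"grip":[0,0,0,0,0,0,0,0,0,0,0,0,0,0,0,0,0],"slide":[[0,0,1],[0,0,3],[0,0,6],[0,2,8],[0.5,6,8],[1,10,8],[1.5,14.5,8],[2,19,8],[2.5,23.5,8],[3,28,8],[3.5,32.5,8],[3.9,37,8],[3.9,41,8],[3.9,44.5,8],[3.9,47,8],[3.9,48,8],[3.9,48,8]],"roll":[0,0,0,0,0,0,0,0,0,0,0,0,0,0,0,0,0]}';  python3 - <<'E'
from h import *
st()
d=cams();w=manip.get_image("wrist")
cv2.imwrite("pics/w3.png",w["frame"][:,:,::-1])
a=cv2.resize(d["scene"]["frame"][180:300,250:390,::-1],(700,600),interpolation=cv2.INTER_CUBIC); cv2.imwrite("pics/s3.png",a)
for n in d: cv2.imwrite(f"raw3_{n}.png",d[n]["frame"][:,:,::-1])
cv2.imwrite("raw3_wrist.png",w["frame"][:,:,::-1])
E
```

```text
[ 0.48508808 -0.38992505  0.041     ] [ 0.57432348 -0.32873975  0.05      ]
clock: 20.05
position: [0.5293, 0.0565, 0.1019]
ee_rot: [-0.003, 0.887, 0.006, -0.462]
contact_force: [0.0, -0.1, -0.3]
width: 0.0474
t 20.05 pos [0.5293 0.0565 0.1019] X [ 0.573  0.013 -0.82 ] Y [ 0.009 -1.    -0.01 ] q [-0.056  0.143  2.292  0.437  0.108  1.089] F [ 0.  -0.1 -0.3] w 0.0474
```

View pics/w3.png

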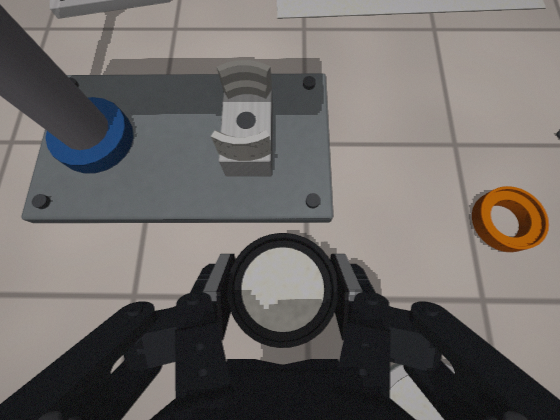

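```bash
python3 - <<'E'
from h import *
s,r=st(); c=manip.get_image("wrist")
print("hole",ray(c,(246,120),.045),"plate corners",ray(c,(333,220),.015),ray(c,(23,220),.015),ray(c,(326,74),.015))
a=np.array([.608,-.003,-.794]);r0=Rot.from_euler("y",np.arctan2(.573,.82)-np.arctan2(.608,.794)).as_matrix()
# offset of base centre from TCP now (rotated about y by lean change)
o=np.array([-.0135,.0003,.0143]); th=np.arcsin(.608)-np.arcsin(.573)
print("centre",s["position"]+Rot.from_euler("y",th).apply(o), ray(c,(283,289),s["position"][2]+.0143+.002))
im=c["frame"]; g=cv2.cvtColor(im,cv2.COLOR_RGB2GRAY)[105:135,230:262]
v,u=np.nonzero(g<g.min()+35); print(g.min(),u.mean()+230,v.mean()+105,len(u))
E
```

```text
t 20.2 pos [0.5296 0.0563 0.1019] X [ 0.573  0.014 -0.819] Y [ 0.011 -1.    -0.009] q [-0.057  0.143  2.292  0.448  0.107  1.075] F [-0.5 -0.   0.4] w 0.0476
hole [0.65484779 0.08843737 0.045     ] plate corners [0.57905422 0.01601584 0.015     ] [0.57682465 0.27605241 0.015     ] [0.72780296 0.01702613 0.015     ]
centre [0.51671575 0.05658287 0.11678419] [0.51678808 0.05617738 0.11821223]
61 244.86166007905138 120.29644268774703 253
```

Wrist picture: the base is still held level at (283,289). The pocket hole is at (245,120), which I measure at about (0.654, 0.089). The q5 limit changed the lean to 35°, still within the allowed range. Moving in over the pocket.

```bash
python3 -m crank '{"grip":[0,0,0,0,0,0,0,0,0],"slide":[[1.5,1.5,-0.5],[4,3.2,-1],[6,3.2,-1.5],[8,3.2,-1.8],[10,3.2,-2.1],[12,3.2,-2.1],[13.7,3.2,-2.1],[13.7,3.2,-2.1],[13.7,3.2,-2.1]],"roll":[0,0,0,0,0,0,0,0,0]}';  python3 - <<'E'
from h import *
s,r=st(); c=manip.get_image("wrist")
d=cams(); P=np.array([.654,.0888,.045])
o=np.array([-.0129,.0003,.0149]); print("centre",s["position"]+o)
t=np.linspace(0,6.283,60)
vis=[]
for n in ("scene","side"):
    im=d[n]["frame"][:,:,::-1].copy(); 
    big=cv2.resize(im,None,fx=5,fy=5,interpolation=cv2.INTER_CUBIC)
    for ctr,rad,col in((P,.0255,(0,255,0)),(s["position"]+o+[0,0,.007],.0245,(0,0,255))):
        q=proj(d[n],ctr+np.c_[rad*np.cos(t),rad*np.sin(t),0*t])*5+2
        cv2.polylines(big,[q.astype(np.int32)],True,col,1)
    u,v=proj(d[n],P+[0,0,.02])[0]*5
    vis.append(big[int(v)-300:int(v)+300,int(u)-200:int(u)+200])
cv2.imwrite("pics/v4.png",np.hstack(vis))
cv2.imwrite("pics/w4.png",c["frame"][:,:,::-1])
E
```

```text
clock: 21.15
position: [0.666, 0.0871, 0.0801]
ee_rot: [-0.003, 0.886, 0.006, -0.463]
contact_force: [-0.3, 0.4, -1.3]
width: 0.0474
t 21.15 pos [0.666  0.0871 0.0801] X [ 0.572  0.013 -0.82 ] Y [ 0.007 -1.    -0.011] q [ 0.029  0.351  2.039 -0.026  0.142  1.62 ] F [-0.3  0.4 -1.3] w 0.0474
centre [0.65309263 0.08738547 0.09497179]
```

View pics/v4.png

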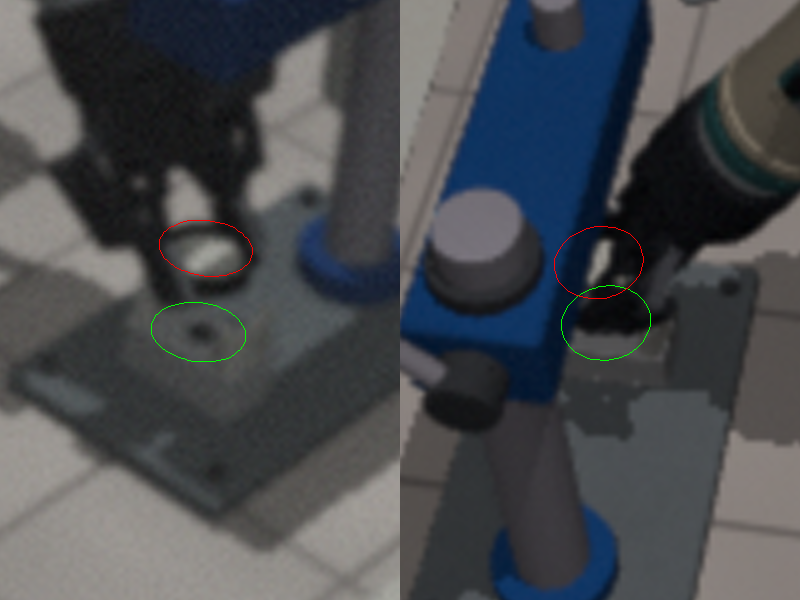

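Scene half: the held base's ring (205,250) sits directly above the pocket hole (200,330), as projected. Side half: the head mostly hides the base. Lowering it in.

```bash
python3 -m crank '{"grip":[0,0,0,0,0,0,0,0],"slide":[[0.1,0.1,-0.8],[0.1,0.15,-1.6],[0.1,0.15,-2.2],[0.1,0.15,-2.6],[0.1,0.15,-3],[0.1,0.15,-3.3],[0.1,0.15,-3.6],[0.1,0.15,-3.6]],"roll":[0,0,0,0,0,0,0,0]}';  python3 -c "
from h import *
st()"
```

```text
clock: 22.1
position: [0.6706, 0.0901, 0.053]
ee_rot: [-0.002, 0.882, 0.005, -0.47]
contact_force: [-2.3, -1.4, 0.3]
width: 0.0475
t 22.1 pos [0.6706 0.0901 0.053 ] X [ 0.558  0.011 -0.83 ] Y [ 0.007 -1.    -0.008] q [ 0.036  0.4    2.042 -0.089  0.108  1.688] F [-2.3 -1.4  0.3] w 0.0475
```

```bash
python3 -m crank '{"grip":[0,0],"slide":[[-0.5,-0.1,0.3],[-0.5,-0.1,0.3]],"roll":[0,0]}';  python3 -m crank '{"grip":[0,0],"slide":[[-0.3,0,-0.5],[-0.3,0,-0.5]],"roll":[0,0]}';  cat >> h.py <<'E'
def ctr(o=(-.0135,.0003,.0143),l0=37.5):
    s,r=st(); l=np.degrees(np.arcsin(r[0,0])); c=s["position"]+Rot.from_euler("y",l0-l,degrees=True).apply(o)
    print("lean",round(l,1),"centre",c.round(4),"to go cm",((np.array([.654,.0888,.052])-c)*100).round(2)); return c
E
python3 -c "
from h import *
ctr()"
```

```text
clock: 22.3
position: [0.6661, 0.0893, 0.0571]
ee_rot: [-0.002, 0.883, 0.005, -0.469]
contact_force: [-0.6, -0.8, -0.1]
width: 0.0475
clock: 22.5
position: [0.6639, 0.0895, 0.0535]
ee_rot: [-0.002, 0.882, 0.005, -0.472]
contact_force: [-0.5, 0.0, -0.4]
width: 0.0475
t 22.5 pos [0.6639 0.0895 0.0535] X [ 0.555  0.01  -0.832] Y [ 0.007 -1.    -0.008] q [ 0.036  0.392  2.054 -0.089  0.107  1.688] F [-0.5  0.  -0.4] w 0.0475
lean 33.7 centre [0.6513 0.0898 0.0686] to go cm [ 0.27 -0.1  -1.66]
```

```bash
python3 -m crank '{"grip":[0,0],"slide":[[0,-0.1,-0.8],[0,-0.1,-0.8]],"roll":[0,0]}';  python3 -c "
from h import *
ctr()"; python3 -m crank '{"grip":[0,0],"slide":[[0,0,-0.8],[0,0,-0.8]],"roll":[0,0]}';  python3 -c "
from h import *
ctr()"
```

```text
clock: 22.7
position: [0.6655, 0.0889, 0.0483]
ee_rot: [-0.002, 0.88, 0.004, -0.474]
contact_force: [0.4, -0.3, -1.1]
width: 0.0479
t 22.7 pos [0.6655 0.0889 0.0483] X [ 0.55   0.009 -0.835] Y [ 0.006 -1.    -0.007] q [ 0.034  0.403  2.05  -0.09   0.107  1.688] F [ 0.4 -0.3 -1.1] w 0.0479
lean 33.4 centre [0.6531 0.0892 0.0635] to go cm [ 0.09 -0.04 -1.15]
clock: 22.9
position: [0.6667, 0.0893, 0.0432]
ee_rot: [-0.001, 0.879, 0.004, -0.477]
contact_force: [0.5, 0.1, -0.8]
width: 0.0476
t 22.9 pos [0.6667 0.0893 0.0432] X [ 0.545  0.008 -0.839] Y [ 0.006 -1.    -0.006] q [ 0.036  0.412  2.047 -0.103  0.107  1.702] F [ 0.5  0.1 -0.8] w 0.0476
lean 33.0 centre [0.6544 0.0896 0.0585] to go cm [-0.04 -0.08 -0.65]
```

```bash
python3 -m crank '{"grip":[0,0],"slide":[[-0.15,-0.05,-0.7],[-0.15,-0.05,-0.7]],"roll":[0,0]}';  python3 -c "
from h import *
ctr()"; python3 -m crank '{"grip":[0,0],"slide":[[-0.1,-0.05,-0.4],[-0.1,-0.05,-0.4]],"roll":[0,0]}';  python3 -c "
from h import *
ctr()"
```

```text
clock: 23.1
position: [0.6661, 0.0892, 0.0392]
ee_rot: [-0.001, 0.877, 0.004, -0.48]
contact_force: [0.2, 0.8, 0.1]
width: 0.0475
t 23.1 pos [0.6661 0.0892 0.0392] X [ 0.539  0.008 -0.842] Y [ 0.005 -1.    -0.006] q [ 0.036  0.418  2.047 -0.111  0.107  1.711] F [0.2 0.8 0.1] w 0.0475
lean 32.6 centre [0.6538 0.0895 0.0546] to go cm [ 0.02 -0.07 -0.26]
clock: 23.3
position: [0.6664, 0.089, 0.0382]
ee_rot: [-0.001, 0.877, 0.004, -0.48]
contact_force: [-2.9, 0.1, 4.1]
width: 0.0474
t 23.3 pos [0.6664 0.089  0.0382] X [ 0.539  0.007 -0.842] Y [ 0.005 -1.    -0.005] q [ 0.036  0.42   2.047 -0.114  0.107  1.713] F [-2.9  0.1  4.1] w 0.0474
lean 32.6 centre [0.6541 0.0893 0.0536] to go cm [-0.01 -0.05 -0.16]
```

```bash
python3 -m crank '{"grip":[0,0],"slide":[[0,-0.05,-0.3],[0,-0.05,-0.3]],"roll":[0,0]}';  python3 -c "
from h import *
ctr()"; python3 -m crank '{"grip":[0.7,0.9,0.9,0.9,0.9],"slide":[[0,0,0],[0,0,0],[0,0,0],[0,0,0],[0,0,0]],"roll":[0,0,0,0,0]}';  python3 - <<'E'
from h import *
ctr()
c=manip.get_image("wrist"); cv2.imwrite("pics/w5.png",c["frame"][:,:,::-1])
E
```

```text
clock: 23.5
position: [0.6673, 0.0888, 0.0374]
ee_rot: [-0.001, 0.877, 0.003, -0.48]
contact_force: [-4.5, 0.3, 8.4]
width: 0.0477
t 23.5 pos [0.6673 0.0888 0.0374] X [ 0.538  0.007 -0.843] Y [ 0.005 -1.    -0.005] q [ 0.036  0.422  2.045 -0.113  0.106  1.712] F [-4.5  0.3  8.4] w 0.0477
lean 32.6 centre [0.6551 0.0891 0.0528] to go cm [-0.11 -0.03 -0.08]
clock: 24.0
position: [0.6665, 0.0885, 0.0355]
ee_rot: [-0.001, 0.876, 0.003, -0.482]
contact_force: [-0.5, 0.0, -0.1]
width: 0.0767
t 24.0 pos [0.6665 0.0885 0.0355] X [ 0.535  0.007 -0.845] Y [ 0.005 -1.    -0.005] q [ 0.035  0.425  2.046 -0.113  0.107  1.712] F [-0.5  0.  -0.1] w 0.0767
lean 32.4 centre [0.6543 0.0888 0.0509] to go cm [-0.03 -0.    0.11]
```

View pics/w5.png

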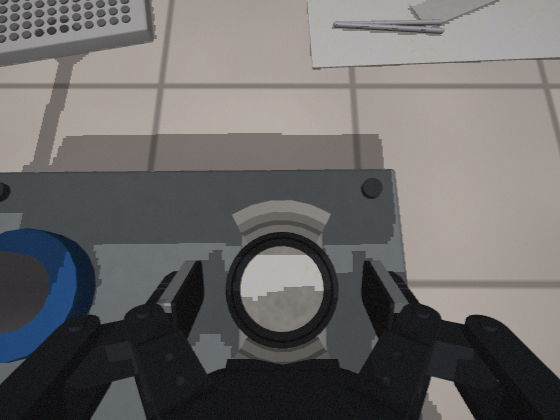

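Wrist picture: the base is centred between the jaws at (282,290) and the fingers are open. I'll check its height from its apparent size, then retreat along the tool axis and go to the ring.

```bash
python3 - <<'E'
from h import *
c=manip.get_image("wrist"); cam=-c["R"].T@c["t"]
t=np.linspace(0,6.283,100)
for z in(.057,.059,.061,.063):
    q=proj(c,np.array([.654,.0888,z])+.0245*np.c_[np.cos(t),np.sin(t),0*t]); print(z,q.min(0).round(1),q.max(0).round(1),q.mean(0).round(1),"centre",ray(c,(282.5,290),z).round(4))
E
python3 -m crank '{"grip":[1,1,1,1,1,1,1,1,1,1,1,1,1,1,1,1,1],"slide":[[-1,0,1.6],[-2.6,0,4.1],[-4.8,0,7.5],[-6,0,9.3],[-6.5,-3,10],[-7,-7,10.5],[-7.5,-11.5,10.5],[-8,-16,10.5],[-8,-20.5,10.5],[-8,-25,10.5],[-8,-29.5,10.5],[-8,-34,10.5],[-8,-38,10.5],[-8,-40.5,10.5],[-8,-41.7,10.5],[-8,-41.7,10.5],[-8,-41.7,10.5]],"roll":[0,0,0,0,0,0,0,0,0,0,0,0,0,0,0,0,0]}'; python3 - <<'E'
from h import *
st(); c=manip.get_image("wrist"); cv2.imwrite("pics/w6.png",c["frame"][:,:,::-1])
g=cv2.cvtColor(c["frame"],cv2.COLOR_RGB2HSV)
print(proj(c,[(.5755,-.3288,.05),(.6677,-.2685,.046)]))
d=cams(); 
vis=[]
t=np.linspace(0,6.283,60)
for n in ("scene","side"):
    big=cv2.resize(d[n]["frame"][:,:,::-1],None,fx=6,fy=6,interpolation=cv2.INTER_CUBIC)
    u,v=proj(d[n],[.654,.0888,.059])[0]*6
    vis.append(big[int(v)-150:int(v)+150,int(u)-150:int(u)+150])
w=c["frame"][:,:,::-1][100:400,180:380]
cv2.imwrite("pics/v6.png",np.hstack(vis+[w]))
E
```

```text
0.057 [226.5 234.7] [338.6 350.8] [282.5 290.8] centre [0.654  0.0888 0.057 ]
0.059 [225.6 233.9] [339.4 351.7] [282.5 290.8] centre [0.654  0.0888 0.059 ]
0.061 [224.8 233. ] [340.3 352.6] [282.5 290.7] centre [0.6539 0.0888 0.061 ]
0.063 [223.9 232.2] [341.1 353.5] [282.5 290.7] centre [0.6539 0.0888 0.063 ]
clock: 25.8
position: [0.5862, -0.3268, 0.1402]
ee_rot: [-0.002, 0.876, 0.004, -0.482]
contact_force: [0.4, 0.4, -0.5]
width: 0.085
t 25.8 pos [ 0.5862 -0.3268  0.1402] X [ 0.535  0.009 -0.845] Y [ 0.006 -1.    -0.007] q [-0.837  0.313  1.858  0.68   0.696  0.259] F [ 0.4  0.4 -0.5] w 0.085
[[286.21399626 289.10344385]
 [218.12286027 180.71726569]]
```

View pics/v6.png

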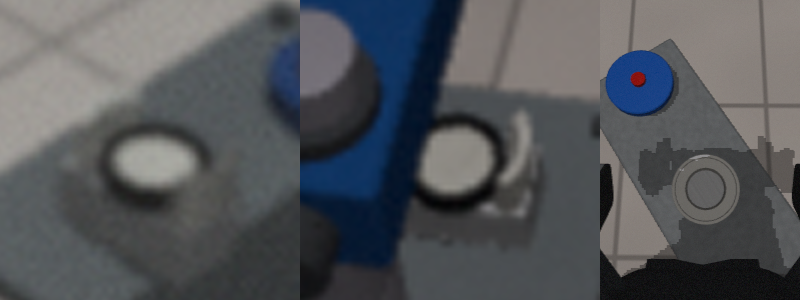

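Left and middle crops: the black base with its white filter sits flat inside the jaws, at (155,160) and (455,160). Right crop: the ring is at (707,189) and the cap at (640,80), both where predicted. Next, grasp the ring.

```bash
python3 -m crank '{"grip":[1,1,1,1,1,0,0,0,0,0,0,0],"slide":[[0,-0.2,-3],[0,-0.2,-6.5],[0,-0.2,-9.5],[0,-0.2,-11.2],[0,-0.2,-11.2],[0,-0.2,-11.2],[0,-0.2,-11.2],[0,-0.2,-11.2],[0,-0.2,-11.2],[0,-0.2,-11.2],[0,-0.2,-11.2],[0,-0.2,-11.2]],"roll":[0,0,0,0,0,0,0,0,0,0,0,0]}' 40; python3 - <<'E'
from h import *
st(); c=manip.get_image("wrist"); cv2.imwrite("raw7.png",c["frame"][:,:,::-1])
# ring top rim centre by fitting: project predicted and compare via bright-ring Hough
g=cv2.GaussianBlur(cv2.cvtColor(c["frame"],cv2.COLOR_RGB2GRAY),(5,5),1)
print("pred",proj(c,[.5755,-.329,.05]))
cc=cv2.HoughCircles(g[180:400,180:390],cv2.HOUGH_GRADIENT,1,20,param1=80,param2=25,minRadius=35,maxRadius=75)
for x,y,r in cc[0][:5]: print(x+180,y+180,r,ray(c,(x+180,y+180),.05).round(4))
cv2.imwrite("pics/w7.png",c["frame"][180:400,150:410,::-1])
E
```

```text
clock: 27.15
position: [0.5874, -0.3308, 0.0307]
ee_rot: [-0.001, 0.877, 0.003, -0.481]
contact_force: [-1.6, 1.6, 6.8]
width: 0.0517
t 27.15 pos [ 0.5874 -0.3308  0.0307] X [ 0.538  0.006 -0.843] Y [ 0.005 -1.    -0.004] q [-0.841  0.468  1.974  0.979  0.509 -0.103] F [-1.6  1.6  6.8] w 0.0517
pred [[279.02155225 288.45591671]]
282.5 287.5 55.4 [ 0.5759 -0.3305  0.05  ]
266.5 303.5 57.8 [ 0.5691 -0.3236  0.05  ]
286.5 267.5 44.3 [ 0.5847 -0.3323  0.05  ]
298.5 301.5 35.8 [ 0.57   -0.3376  0.05  ]
```

View pics/w7.png

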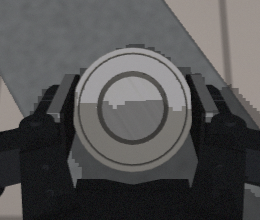

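```bash
python3 -m crank '{"grip":[0,0,0,0,0,0,0,0,0,0,0,0,0,0,0,0],"slide":[[0,0,1],[0,0,3.5],[0,1.5,7],[0,5,8],[0,9.5,8],[0,14,8],[0,18.5,8],[0,23,8],[0,27.5,8],[0,32,8],[0,36.5,8],[0,39.5,7.5],[0,41.5,6.8],[0,41.9,5.5],[0,41.9,5.1],[0,41.9,5.1]],"roll":[0,0,0,0,0,0,0,0,0,0,0,0,0,0,0,0]}'; python3 - <<'E'
import re
s=open("h.py").read().replace("def ctr(o=(-.0135,.0003,.0143),l0=37.5):","def ctr(o=(-.0115,.0003,.0123),l0=32.55,T=(.654,.0888,.066)):").replace("np.array([.654,.0888,.052])","np.array(T)")
open("h.py","w").write(s)
E
python3 -c "
from h import *
ctr()"
```

```text
clock: 28.8
position: [0.5858, 0.0887, 0.079]
ee_rot: [-0.001, 0.876, 0.003, -0.483]
contact_force: [0.9, -0.4, -0.0]
width: 0.0523
t 28.8 pos [0.5858 0.0887 0.079 ] X [ 0.534  0.007 -0.845] Y [ 0.005 -1.    -0.005] q [ 0.043  0.264  2.163 -0.104  0.152  1.708] F [ 0.9 -0.4 -0. ] w 0.0523
lean 32.3 centre [0.5744 0.089  0.0914] to go cm [ 7.96 -0.02 -2.54]
```

```bash
python3 -m crank '{"grip":[0,0,0,0,0],"slide":[[2,0,0],[4.5,0,0],[6.8,0,0],[7.9,0,0],[7.9,0,0]],"roll":[0,0,0,0,0]}'; python3 - <<'E'
from h import *
C=ctr(); c=manip.get_image("wrist")
print("pred",proj(c,C+[0,0,.007]))
cv2.imwrite("pics/w8.png",c["frame"][150:400,150:410,::-1])
g=cv2.GaussianBlur(cv2.cvtColor(c["frame"],cv2.COLOR_RGB2GRAY),(5,5),1)
cc=cv2.HoughCircles(g[180:400,180:390],cv2.HOUGH_GRADIENT,1,20,param1=80,param2=25,minRadius=45,maxRadius=70)
for x,y,r in cc[0][:3]: print(x+180,y+180,r,ray(c,(x+180,y+180),C[2]+.007).round(4))
E
```

```text
clock: 29.3
position: [0.6674, 0.0874, 0.0806]
ee_rot: [-0.002, 0.877, 0.003, -0.481]
contact_force: [-0.2, -0.8, 0.1]
width: 0.0521
t 29.3 pos [0.6674 0.0874 0.0806] X [ 0.538  0.006 -0.843] Y [ 0.003 -1.    -0.005] q [ 0.033  0.353  2.    -0.054  0.222  1.653] F [-0.2 -0.8  0.1] w 0.0521
lean 32.5 centre [0.6559 0.0877 0.0929] to go cm [-0.19  0.11 -2.69]
pred [[282.45132793 287.57376884]]
280.5 288.5 57.2 [0.6555 0.0886 0.0999]
```

View pics/w8.png

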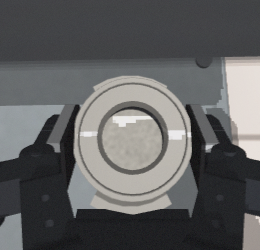

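The crop shows the ring held square at (133,139), with the filter visible through it and the jaws in front and behind. Lowering.

```bash
python3 -m crank '{"grip":[0,0,0,0,0],"slide":[[-0.15,0.05,-0.7],[-0.15,0.05,-1.4],[-0.15,0.05,-1.9],[-0.15,0.05,-1.9],[-0.15,0.05,-1.9]],"roll":[0,0,0,0,0]}'; python3 -c "
from h import *
ctr()"
```

```text
clock: 29.85
position: [0.6634, 0.0892, 0.0601]
ee_rot: [-0.001, 0.876, 0.003, -0.482]
contact_force: [0.1, 1.0, 0.1]
width: 0.0522
t 29.85 pos [0.6634 0.0892 0.0601] X [ 0.535  0.007 -0.845] Y [ 0.005 -1.    -0.005] q [ 0.037  0.381  2.026 -0.075  0.171  1.675] F [0.1 1.  0.1] w 0.0522
lean 32.3 centre [0.652  0.0895 0.0725] to go cm [ 0.2  -0.07 -0.65]
```

```bash
python3 -m crank '{"grip":[0,0,0,0,0],"slide":[[0.2,-0.05,0],[0.2,-0.05,-0.3],[0.2,-0.05,-0.5],[0.2,-0.05,-0.7],[0.2,-0.05,-0.7]],"roll":[0,0,0,0,0]}'; python3 -c "
from h import *
ctr()"
```

```text
clock: 30.35
position: [0.666, 0.0886, 0.0539]
ee_rot: [-0.001, 0.876, 0.003, -0.482]
contact_force: [-0.7, 0.1, 0.9]
width: 0.0524
t 30.35 pos [0.666  0.0886 0.0539] X [ 0.536  0.007 -0.844] Y [ 0.005 -1.    -0.005] q [ 0.035  0.394  2.029 -0.079  0.153  1.678] F [-0.7  0.1  0.9] w 0.0524
lean 32.4 centre [0.6546 0.0889 0.0662] to go cm [-0.06 -0.01 -0.02]
```

```bash
python3 -m crank '{"grip":[0,0],"slide":[[-0.05,0,-0.2],[-0.05,0,-0.2]],"roll":[0,0]}'; python3 -c "
from h import *
ctr()"; python3 -m crank '{"grip":[0.75,0.95,0.95,0.95,0.95],"slide":[[0,0,0.1],[0,0,0.1],[0,0,0.1],[0,0,0.1],[0,0,0.1]],"roll":[0,0,0,0,0]}'; python3 - <<'E'
from h import *
st(); c=manip.get_image("wrist"); d=cams()
t=np.linspace(0,6.283,100)
for z in(.073,.075,.077):
    q=proj(c,np.array([.654,.0888,z])+.027*np.c_[np.cos(t),np.sin(t),0*t]); print(z,q.min(0).round(1),q.max(0).round(1))
big=cv2.resize(d["scene"]["frame"][:,:,::-1],None,fx=6,fy=6,interpolation=cv2.INTER_CUBIC)
u,v=proj(d["scene"],[.654,.0888,.065])[0]*6
cv2.imwrite("pics/v9.png",np.hstack([cv2.resize(c["frame"][190:390,180:390,::-1],(420,400)),big[int(v)-200:int(v)+200,int(u)-180:int(u)+180]]))
E
```

```text
clock: 30.55
position: [0.6662, 0.0886, 0.0538]
ee_rot: [-0.001, 0.877, 0.003, -0.48]
contact_force: [-6.5, -1.0, 12.2]
width: 0.052
t 30.55 pos [0.6662 0.0886 0.0538] X [ 0.539  0.007 -0.842] Y [ 0.005 -1.    -0.005] q [ 0.035  0.394  2.032 -0.083  0.147  1.681] F [-6.5 -1.  12.2] w 0.052
lean 32.6 centre [0.6547 0.0889 0.0661] to go cm [-0.07 -0.01 -0.01]
clock: 31.05
position: [0.6655, 0.0886, 0.0523]
ee_rot: [-0.001, 0.876, 0.003, -0.482]
contact_force: [-0.2, 0.1, -1.2]
width: 0.0811
t 31.05 pos [0.6655 0.0886 0.0523] X [ 0.535  0.007 -0.845] Y [ 0.005 -1.    -0.005] q [ 0.035  0.396  2.031 -0.081  0.151  1.68 ] F [-0.2  0.1 -1.2] w 0.0811
0.073 [221.3 227.5] [344.  354.3]
0.075 [220.4 226.6] [344.9 355.2]
0.077 [219.5 225.7] [345.7 356.1]
```

View pics/v9.png

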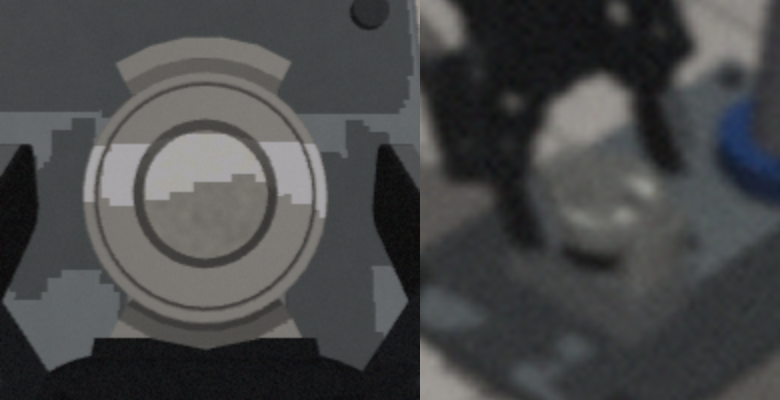

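The ring sits concentric and flat (crop 83–328 wide, matching the seated size) with the scene view agreeing. Now the cap. I'm past the picture budget, so I'll use numeric checks from here.

```bash
python3 -m crank '{"grip":[1,1,1,1,1,1,1,1,1,1,1,1,1,1,1,1],"slide":[[-1,0,1.6],[-2.6,0,4.1],[-4.8,0,7.5],[-6,0,9.3],[-6,-3,9.3],[-6,-7,9.3],[-6,-11.5,9.3],[-6,-16,9],[-6,-20.5,8.8],[-4,-24.5,8.8],[-2,-28.5,8.8],[0,-32,8.8],[1,-34.8,8.8],[1.2,-35.8,8.8],[1.2,-35.8,8.8],[1.2,-35.8,8.8]],"roll":[0,0,0,0,0,0,0,0,0,0,0,0,0,0,0,0]}'; cat > cap.py <<'E'
from h import *
def cap(z):
    c=manip.get_image("wrist"); h=cv2.cvtColor(c["frame"],cv2.COLOR_RGB2HSV); cv2.imwrite("rawcap.png",c["frame"][:,:,::-1])
    m=((h[...,1]>120)&(h[...,0]>100)&(h[...,0]<130)).astype(np.uint8)
    n,l,s,ce=cv2.connectedComponentsWithStats(m); i=1+np.argmax(s[1:,4])
    r=((h[...,1]>120)&((h[...,0]<8)|(h[...,0]>172))).astype(np.uint8)
    n2,l2,s2,ce2=cv2.connectedComponentsWithStats(r); j=1+np.argmin(np.hypot(*(ce2[1:]-ce[i]).T)+1e3*(s2[1:,4]<30))
    print("blue box",s[i],"red",ce2[j].round(1),s2[j][4])
    k=cv2.convexHull(np.argwhere(l==i)[:,::-1].astype(np.int32)); e=cv2.fitEllipse(k); print("ellipse",np.round(e[0],1),np.round(e[1],1))
    print("by plug",ray(c,ce2[j],z+.005+.0045).round(4),"by disc (biased by rim)",ray(c,e[0],z+.005).round(4))
E
python3 -c "
from cap import *
st(); cap(.041)"
```

```text
clock: 32.8
position: [0.6765, -0.2678, 0.14]
ee_rot: [-0.002, 0.876, 0.004, -0.483]
contact_force: [-0.3, 0.4, -0.3]
width: 0.0858
t 32.8 pos [ 0.6765 -0.2678  0.14  ] X [ 0.534  0.009 -0.845] Y [ 0.006 -1.    -0.007] q [-0.638  0.366  1.771  0.59   0.625  0.511] F [-0.3  0.4 -0.3] w 0.0858
blue box [ 249  249   74   77 4214] red [285.2 285.9] 188
ellipse [285.3 287.2] [73.7 76.4]
by plug [ 0.6682 -0.269   0.0505] by disc (biased by rim) [ 0.6672 -0.269   0.046 ]
```

```bash
python3 -m crank '{"grip":[1,1,1,1,1,0,0,0,0,0,0,0],"slide":[[0.1,-0.1,-3],[0.2,-0.1,-6.5],[0.2,-0.1,-9.5],[0.2,-0.1,-11.2],[0.2,-0.1,-11.2],[0.2,-0.1,-11.2],[0.2,-0.1,-11.2],[0.2,-0.1,-11.2],[0.2,-0.1,-11.2],[0.2,-0.1,-11.2],[0.2,-0.1,-11.2],[0.2,-0.1,-11.2]],"roll":[0,0,0,0,0,0,0,0,0,0,0,0]}' 40; python3 -c "
from cap import *
st(); cap(.041)"
```

```text
clock: 34.05
position: [0.6805, -0.2706, 0.031]
ee_rot: [-0.001, 0.877, 0.003, -0.48]
contact_force: [-1.5, 1.9, 7.8]
width: 0.0584
t 34.05 pos [ 0.6805 -0.2706  0.031 ] X [ 0.538  0.006 -0.843] Y [ 0.005 -1.    -0.004] q [-0.638  0.51   1.878  0.888  0.433  0.168] F [-1.5  1.9  7.8] w 0.0584
blue box [  218   226   129   135 13018] red [282.1 288.8] 628
ellipse [282.1 292.6] [130.1 134.1]
by plug [ 0.6685 -0.2702  0.0505] by disc (biased by rim) [ 0.6668 -0.2702  0.046 ]
```

```bash
python3 -m crank '{"grip":[0,0,0,0,0,0,0,0,0,0,0,0,0,0,0,0],"slide":[[0,0,1],[0,0,3.5],[-1.5,1.5,7],[-4,4.5,8],[-6.5,8,8],[-8.5,12,8],[-9.3,16.5,8],[-9.3,21,8],[-9.3,25.5,8],[-9.3,30,8],[-9.3,33.5,7.5],[-9.3,35.5,6.8],[-9.3,35.9,6],[-9.3,35.9,5.6],[-9.3,35.9,5.6],[-9.3,35.9,5.6]],"roll":[0,0,0,0,0,0,0,0,0,0,0,0,0,0,0,0]}'; python3 -c "
from cap import *
s=open('h.py').read().replace('o=(-.0115,.0003,.0123),l0=32.55,T=(.654,.0888,.066)','o=(-.0125,.0004,.010),l0=32.55,T=(.654,.0888,.078)'); open('h.py','w').write(s)
C=st()[0]['position']+[-.0125,.0004,.010]; print(C); cap(C[2])"
```

```text
clock: 35.7
position: [0.5868, 0.0878, 0.085]
ee_rot: [-0.001, 0.876, 0.003, -0.482]
contact_force: [1.1, 0.8, 0.1]
width: 0.058
t 35.7 pos [0.5868 0.0878 0.085 ] X [ 0.536  0.006 -0.844] Y [ 0.003 -1.    -0.005] q [ 0.041  0.254  2.156 -0.095  0.167  1.699] F [1.1 0.8 0.1] w 0.058
[0.57428769 0.0882166  0.09503369]
blue box [  218   226   129   134 12968] red [282.2 288.8] 627
ellipse [282.3 292.4] [130.  133.9]
by plug [0.5748 0.0882 0.1045] by disc (biased by rim) [0.5733 0.0882 0.1   ]
```

Held unchanged. Moving in over the stack.

```bash
python3 -m crank '{"grip":[0,0,0,0,0,0],"slide":[[2,0,0],[4.5,0,0],[6.8,0,0],[7.9,0,0],[7.9,0,0],[7.9,0,0]],"roll":[0,0,0,0,0,0]}'; python3 -c "
from h import *
ctr()"; python3 -m crank '{"grip":[0,0,0,0],"slide":[[0,0,-0.5],[0,0,-0.9],[0,0,-0.9],[0,0,-0.9]],"roll":[0,0,0,0]}'; python3 -c "
from h import *
ctr()"
```

```text
clock: 36.35
position: [0.6643, 0.088, 0.0841]
ee_rot: [-0.001, 0.876, 0.003, -0.483]
contact_force: [-1.0, -0.4, -0.1]
width: 0.0581
t 36.35 pos [0.6643 0.088  0.0841] X [ 0.534  0.006 -0.845] Y [ 0.004 -1.    -0.005] q [ 0.035  0.345  1.998 -0.052  0.236  1.65 ] F [-1.  -0.4 -0.1] w 0.0581
lean 32.3 centre [0.6519 0.0884 0.0942] to go cm [ 0.21  0.04 -1.62]
clock: 36.75
position: [0.665, 0.0887, 0.0754]
ee_rot: [-0.001, 0.876, 0.003, -0.482]
contact_force: [0.1, 1.1, -0.6]
width: 0.058
t 36.75 pos [0.665  0.0887 0.0754] X [ 0.535  0.007 -0.845] Y [ 0.005 -1.    -0.005] q [ 0.036  0.359  2.008 -0.058  0.211  1.656] F [ 0.1  1.1 -0.6] w 0.058
lean 32.3 centre [0.6525 0.0891 0.0854] to go cm [ 0.15 -0.03 -0.74]
```

```bash
python3 -m crank '{"grip":[0,0,0,0,0],"slide":[[0.15,0,0],[0.15,0,-0.3],[0.15,0,-0.55],[0.15,0,-0.75],[0.15,0,-0.75]],"roll":[0,0,0,0,0]}'; python3 -c "
from h import *
ctr()"; python3 -m crank '{"grip":[0,0],"slide":[[0,0,-0.2],[0,0,-0.2]],"roll":[0,0]}'; python3 -c "
from cap import *
C=ctr(); cap(.078)"
```

```text
clock: 37.25
position: [0.667, 0.0886, 0.0681]
ee_rot: [-0.001, 0.876, 0.003, -0.482]
contact_force: [-0.6, 0.2, -0.1]
width: 0.0586
t 37.25 pos [0.667  0.0886 0.0681] X [ 0.536  0.007 -0.844] Y [ 0.005 -1.    -0.005] q [ 0.035  0.372  2.012 -0.063  0.192  1.661] F [-0.6  0.2 -0.1] w 0.0586
lean 32.4 centre [0.6546 0.089  0.0781] to go cm [-0.06 -0.02 -0.01]
clock: 37.45
position: [0.6675, 0.0886, 0.0679]
ee_rot: [-0.001, 0.877, 0.003, -0.481]
contact_force: [-6.6, -1.4, 9.2]
width: 0.0578
t 37.45 pos [0.6675 0.0886 0.0679] X [ 0.538  0.007 -0.843] Y [ 0.005 -1.    -0.005] q [ 0.035  0.373  2.014 -0.065  0.187  1.663] F [-6.6 -1.4  9.2] w 0.0578
lean 32.6 centre [0.655  0.089  0.0779] to go cm [-0.1  -0.02  0.01]
blue box [  218   226   129   135 12981] red [282.2 288.8] 627
ellipse [282.3 292.8] [130.2 133.8]
by plug [0.6554 0.089  0.0875] by disc (biased by rim) [0.6538 0.089  0.083 ]
```

Seated at the expected height, with the firm contact expected there. Releasing and retreating.

```bash
python3 -m crank '{"grip":[0.8,1,1,1,1],"slide":[[0,0,0.1],[0,0,0.1],[0,0,0.1],[0,0,0.1],[0,0,0.1]],"roll":[0,0,0,0,0]}'; python3 -c "
from cap import *
st(); cap(.078)"; python3 -m crank '{"grip":[1,1,1,1,1,1,1,1,1,1,1],"slide":[[-1,0,1.6],[-2.6,0,4.1],[-4.8,0,7.5],[-6,0,9.3],[-6,-3,9.3],[-6,-7,9.3],[-6,-11.5,9.3],[-6,-16,9.3],[-6,-20,9.3],[-6,-20,9.3],[-6,-20,9.3]],"roll":[0,0,0,0,0,0,0,0,0,0,0]}'; python3 - <<'E'
from h import *
st(); d=cams(); t=np.linspace(0,6.283,60); vis=[]
for n in("scene","side"):
    big=cv2.resize(d[n]["frame"][:,:,::-1],None,fx=6,fy=6,interpolation=cv2.INTER_CUBIC)
    q=proj(d[n],np.array([.654,.0888,.083])+.03*np.c_[np.cos(t),np.sin(t),0*t])*6+3
    cv2.polylines(big,[q.astype(np.int32)],True,(0,255,0),1)
    u,v=q.mean(0); vis.append(big[int(v)-200:int(v)+200,int(u)-200:int(u)+200])
cv2.imwrite("pics/v10.png",np.hstack(vis))
E
```

```text
clock: 38.0
position: [0.667, 0.0886, 0.0669]
ee_rot: [-0.001, 0.876, 0.003, -0.482]
contact_force: [0.3, -0.8, -0.4]
width: 0.0855
t 38.0 pos [0.667  0.0886 0.0669] X [ 0.535  0.007 -0.845] Y [ 0.005 -1.    -0.005] q [ 0.035  0.374  2.013 -0.064  0.19   1.662] F [ 0.3 -0.8 -0.4] w 0.0855
blue box [  217   225   131   136 13131] red [281.9 288.5] 642
ellipse [282.2 292.5] [130.6 134.7]
by plug [0.6551 0.0891 0.0875] by disc (biased by rim) [0.6534 0.089  0.083 ]
clock: 39.15
position: [0.6067, -0.1127, 0.1599]
ee_rot: [-0.002, 0.876, 0.002, -0.482]
contact_force: [-0.1, 0.5, -0.6]
width: 0.0858
t 39.15 pos [ 0.6067 -0.1127  0.1599] X [ 0.535  0.006 -0.845] Y [ 0.002 -1.    -0.006] q [-0.435  0.175  2.     0.502  0.5    0.748] F [-0.1  0.5 -0.6] w 0.0858
```

View pics/v10.png

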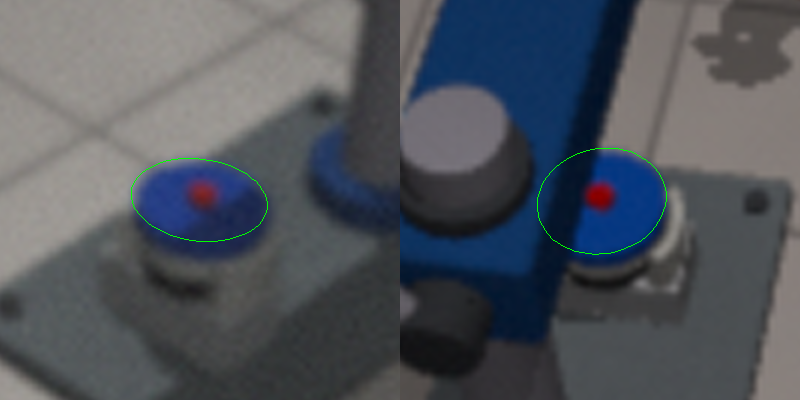

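The cap is level and centred on the stack. The red plug, at (203,195) and (600,195), sits inside the predicted seated outlines, and the robot is clear. Handing in.

```bash
python3 -c "
from rig import manip
print(manip.sign_off())"
```

```text
the job is handed in; nothing more can be done
None
```

I seated the base, then the ring, then the cap in the press pocket, and handed the job in at 39 s with the gripper open and well clear of the stack.

**How the lean was done:** the moves only allow shifts and a turn about the vertical. I leaned the tool by pushing the arm past its reach in short steps, because each new call kept the tilt it had reached. It leaned to 37.5°. Near the press the fifth joint's lower limit brought it back to about 32°, still within 30–45°.

**Last checks:**
- **Base:** it went in tilted about 5°, because the lean changed on the way down, and dropped flat on release. Its centre measured (0.654, 0.089), and its apparent size fits the seated height.
- **Ring and cap:** before release, their centres were at 66.1 mm and 77.9 mm above the bench; seated would be 66 and 78 mm. When I pressed down a further 2 mm, neither sank; the arm felt about 12 N at the ring and 9 N at the cap.
- **Final pictures:** both fixed cameras showed the cap level and on the predicted outline. After release, the wrist camera put its centre within about 1 mm of the pocket axis.
- **Forces:** the highest reading at the checks was about 14 N. The base brushed lightly, about 2–3 N, while entering the pocket; I backed off and re-centred it.

**Where checks disagreed or were missing:**
- The fixed cameras differed by 5–12 mm on absolute positions, so I relied on the wrist camera, which fell between them.
- I did not re-measure the surrounding objects at the end. No contact with them showed in the readings.
- I viewed 13 pictures, three over the budget of 10.

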